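# Snug the lid of the vacuum packer's liquid trap

## Robot

A 7-joint arm with a two-finger parallel gripper is mounted at the origin on the work surface. World frame = base frame: x ahead of the robot, y to its left, z up, the work surface at z = 0. Lengths are in m, angles in rad, forces in N, time in s.
With the tool pointing down it reaches from about 0.425 to 0.975 m from the base axis. Payload 16.7 kg.
Tool frame: the origin (TCP) lies between the finger pads; the fingertips stand 19 mm ahead of it and the grasp point (between the pads) is the TCP (r.tcp_to_tips is the distance from the TCP to the fingertips, in m); z points along the fingers, y is the direction in which the jaws open and shut (so a half turn about z gives the same grasp; the last joint's range is limited). The gripper opens to 85 mm and grips with 20 to 120 N. Pads are 22 mm wide; open, the fingers measure 114 mm over their backs; the gripper's body (76 mm by 85 mm) begins 54 mm behind the grasp point. The pads swing forward as they close: fully open they stand 13 mm farther back than shut.
Start: joints at [-1.327, 0.426, 0.074, 1.606, -0.034, 1.111, -0.067], TCP at [0.258, 0.624, 0.25] pointing down, gripper open.
Joint ranges: [-2.85, 2.85], [-0.5, 2.14], [-1.23, 1.37], [0.21, 2.46], [-1.02, 4.16], [0.16, 2.05], [-2.73, 2.73]. Speed limits (rad/s): [1.89, 1.89, 2.39, 2.39, 3.01, 3.01, 3.01].

## Interface

Orientations are given as a rotation vector (axis times angle).
In Python, from station import r gives the robot as it stands.
- The arm moves only by the shell command python3 -m crank 'ROWS'. ROWS is JSON, a list that holds one entry, the list of rows, each a list of 5 numbers: the closure in counts, from 0 (fully open) to 255 (shut), then the shift along the tool's x, y, z in cm, then the turn about the tool's z in degrees. In form: [[[jaw, tx, ty, tz, spin], ...]]. A call has 1 to 20 rows; each row shifts and turns the commanded pose from where the row before left it, along the tool's axes as they then stand; what a row does not reach is not made up. A row lasts 1/12 s, in which the tool goes at most 41.7 mm and 7.16 degrees, less where a joint would pass 70% of its speed; a pose out of reach is approached as far as the arm can. A call is refused whole if a number of a shift passes 4.17 or a number of a turn 7.16, either way. A call with a gripper value outside its range is refused whole. The fingers move at their own pace and stop on an object; the grip force is fixed at half the most. Time passes only in rows, so rows that do not move let the fingers close. It gives the time, the measured TCP pose, the force and the opening at its end, in the units of the state.
- r.get_obs(): the state, without advancing time (a new reading comes with each control period).
- r.get_image(name): name is "side" or "top" or "wrist"; returns the picture (400x640x3 uint8, blue, green, red); there is no depth.
- r.camera_params(name): a dict with "mtx" (3x3 intrinsics, pixels), "origin" and "orientation" of the camera in the world; the wrist camera has in their place "T_tool_cam" (4x4, takes a point from camera to tool coordinates, whose origin is the TCP and whose axes are the flange's). Camera axes: x right, y down, z forward; pixel columns grow to the right and rows downward; lengths in m; the calibration is good to about 2 mm. The wrist camera is an equidistant fisheye: a pixel r from the principal point sees the ray r / f radians off the axis. A picture is of the moment at which its call begins: read the wrist's pose just before it. camera_params takes no time and is no camera call.
- r.hand_in(): hands the job in, once; it reports no verdict.
The state is a dict: "time_s": time; "joint_positions": joint angles; "joint_velocities": joint speeds; "tau": joint torques, N m; "eef_pos": TCP position; "eef_rot": TCP orientation; "ft_force": force on the tool from outside, world axes, zero at the start; "wrist_torque": the same for the moment, N m; "grip_width": opening from 0.0 (shut) to 1.0 (fully open).
Only numpy, scipy, OpenCV 4.12 (cv2) and the standard library are available. Lean on these libraries where they do the work, as an engineer would, in place of code of your own. Each camera call takes 0.05 s, during which the arm holds its last target.

## Task

The lid of the vacuum packer's liquid trap is back on its seal with the four wing nuts only started. Draw it down in star order (a nut, then the one opposite, then the other pair) and a little at a time: one round that takes all four about half-way, then a second that brings the lid fully home and leaves each nut snug but not forced. Keep the lid level all the way and leave the other things on the bench where they are.

Things in the scene. Friction and masses are not known exactly. Their poses are not given: they have to be found in the camera images.
- nut_a: wing nut A of the liquid trap, plain steel, opposite nut C. Origin on its stud's axis, half-way up the wings, 26 mm above the foot that bears on the lid. Wings: an upright plate along the nut's own x, 46 to 48 mm long, 11 mm thick (across y), 24 mm high; z is up. Its neighbours are 116 mm away.
- nut_b: wing nut B of the liquid trap, plain steel, opposite nut D. Origin on its stud's axis, half-way up the wings, 26 mm above the foot that bears on the lid. Wings: an upright plate along the nut's own x, 46 to 48 mm long, 11 mm thick (across y), 24 mm high; z is up. Its neighbours are 116 mm away.
- nut_c: wing nut C of the liquid trap, plain steel, opposite nut A. Origin on its stud's axis, half-way up the wings, 26 mm above the foot that bears on the lid. Wings: an upright plate along the nut's own x, 46 to 48 mm long, 11 mm thick (across y), 24 mm high; z is up. Its neighbours are 116 mm away.
- nut_d: wing nut D of the liquid trap, plain steel, opposite nut B. Origin on its stud's axis, half-way up the wings, 26 mm above the foot that bears on the lid. Wings: an upright plate along the nut's own x, 46 to 48 mm long, 11 mm thick (across y), 24 mm high; z is up. Its neighbours are 116 mm away.
- screw_a (a joint): angle in rad of wing nut A: grows as it is turned clockwise seen from above (tightened), which lowers the nut 14 mm a turn (2.23 mm a rad). Starts at 0 to 0.12, hanging about 0.5 mm clear of the lid; bears from about 0.3; half-way is about 0.95; the lid comes home somewhere from 1.4 to 2.2, at the same angle within 0.1 for all four (seats differ: find it by feel).
- screw_b (a joint): angle in rad of wing nut B: grows as it is turned clockwise seen from above (tightened), which lowers the nut 14 mm a turn (2.23 mm a rad). Starts at 0 to 0.12, hanging about 0.5 mm clear of the lid; bears from about 0.3; half-way is about 0.95; the lid comes home somewhere from 1.4 to 2.2, at the same angle within 0.1 for all four (seats differ: find it by feel).
- screw_c (a joint): angle in rad of wing nut C: grows as it is turned clockwise seen from above (tightened), which lowers the nut 14 mm a turn (2.23 mm a rad). Starts at 0 to 0.12, hanging about 0.5 mm clear of the lid; bears from about 0.3; half-way is about 0.95; the lid comes home somewhere from 1.4 to 2.2, at the same angle within 0.1 for all four (seats differ: find it by feel).
- screw_d (a joint): angle in rad of wing nut D: grows as it is turned clockwise seen from above (tightened), which lowers the nut 14 mm a turn (2.23 mm a rad). Starts at 0 to 0.12, hanging about 0.5 mm clear of the lid; bears from about 0.3; half-way is about 0.95; the lid comes home somewhere from 1.4 to 2.2, at the same angle within 0.1 for all four (seats differ: find it by feel).
- lid: the trap's round steel lid, 140 mm across, 10 mm thick, 0.6 kg, with four lugs 12 mm thick under the wing nuts, 82 mm from its centre, and a black knob in the middle rising 32 mm. Origin at the centre of its underside, about 104 mm above the bench at the start; z is up. It floats on a springy seal (6 N/mm in all) and goes down 2 to 4 mm until its lugs land on steel.
- lid_top (a point): centre of the lid at its lugs' top, 12 mm above its underside. Feel of a nut: free or on the seal alone about 0.12 N m, bearing under 8 N. Once its lug has landed the load climbs 250 N a rad and the torque to hold it 0.5 N m a rad. Snug: 0.05 to 0.12 N m more than just before landing (30 to 65 N), some 0.1 to 0.25 rad on. Over 90 N, about 0.18 N m more, is forced. A nut let go stays.
- pot: the liquid trap: a fixed upright stainless pot on the bench, 132 mm across, flange at 100 mm, two pipe nozzles on its side. Origin on the bench under its centre; stud A stands along its own +x, B +y, C -x, D -y, 82 mm out.
- spare_seal: spare rubber seal ring, 92 mm across, lying on the bench; leave it
- elbow: steel pipe elbow with a brass nut, 50 mm high; leave it
- strainer: small steel strainer bowl, 76 mm across, 30 mm high; leave it
- bottle_brush: brush, 170 mm long, lying; leave it
- screwdriver: screwdriver, 190 mm long, lying; leave it
- jar: glass jar, 72 mm across, 95 mm high; leave it
- beaker: steel beaker, 80 mm across, 100 mm high; leave it
Mind the look-alikes: they are no part of the job. What is shaped like the lid but brown is not meant.

How it is judged:
By the outcome, as a careful person would: the job done as asked, in the order asked, and still so for the second after the job is handed in, with the robot touching nothing.
It also fails if it takes over 72 s, if anything falls off the work surface, if the arm or the gripper's body presses on something with over 40 N, if the wrist force passes 120 N, or if a joint passes its speed limit or range.

## Working session

There is one attempt and no reset: what is moved stays moved. The work goes in short steps, Python scripts to look and compute and a shell command to move; the robot and the scene stay as the last step left them, time stands still between calls to the robot, and variables do not carry over. Pictures are saved under pics/ and viewed, and the job is handed in when it is done.

```bash
ls; mkdir -p pics
python3 - <<'E'
from station import r
import cv2, numpy as np
o=r.get_obs()
for k,v in o.items(): print(k,np.round(v,4))
for n in("side","top"):
    cv2.imwrite(f"pics/{n}0.png",r.get_image(n)); print(n,{k:np.round(v,4).tolist() for k,v in r.camera_params(n).items()})
print({k:np.round(v,4).tolist() for k,v in r.camera_params("wrist").items()})
E
```

```text
pics
time_s 0.0
joint_positions [-1.3275  0.4268  0.0738  1.6066 -0.0341  1.1108 -0.0671]
joint_velocities [ 0.0015  0.0017 -0.0017  0.0015 -0.0018 -0.0002 -0.0005]
tau [-0.00000e+00 -9.49826e+01  3.76060e+00 -4.63555e+01  1.91000e-02
  9.70000e-03 -0.00000e+00]
eef_pos [0.2582 0.6232 0.2496]
eef_rot [-6.131e-01 -3.081e+00  2.100e-03]
ft_force [-0.0498  0.2789  0.0674]
wrist_torque [-0.0377  0.0287  0.0035]
grip_width 0.9998
side {'mtx': [[481.9287, 0.0, 329.141], [0.0, 481.9287, 201.3779], [0.0, 0.0, 1.0]], 'origin': [-0.0773, -0.8558, 0.7464], 'orientation': [-2.0431, 0.638, -0.3257]}
top {'mtx': [[479.0408, 0.0, 317.9205], [0.0, 479.0408, 203.1883], [0.0, 0.0, 1.0]], 'origin': [0.2256, 0.0145, 1.5015], 'orientation': [-2.1529, 2.108, -0.2072]}
{'mtx': [[309.7069, 0.0, 321.9956], [0.0, 309.7069, 202.3121], [0.0, 0.0, 1.0]], 'T_tool_cam': [[-0.0003, -0.9579, -0.2871, 0.0725], [1.0, -0.0004, 0.0004, 0.0004], [-0.0005, -0.2871, 0.9579, -0.1223], [0.0, 0.0, 0.0, 1.0]]}
```

View pics/top0.png

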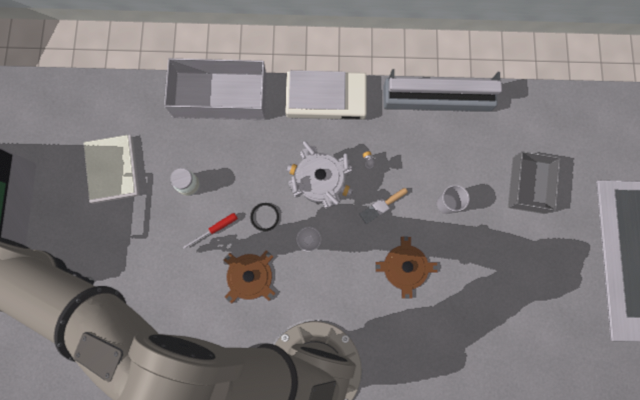

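View pics/side0.png

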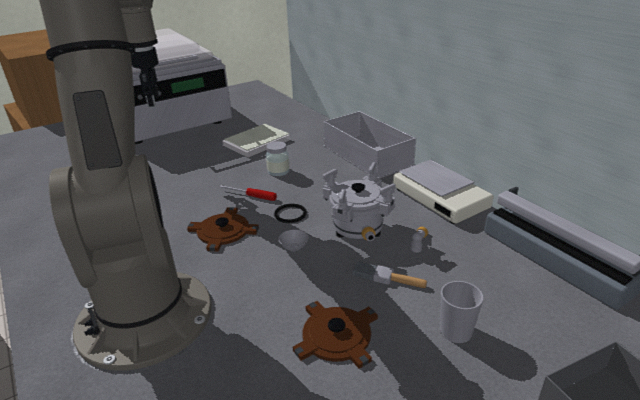

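The steel trap with four wing nuts is at top (320,176) and side (358,200). The two brown lid shapes, at top (249,277) and (408,267), are the look-alikes. I'll enlarge the steel one to confirm.

Run:
```python
import cv2
a=cv2.imread("pics/top0.png")[135:220,270:390]; cv2.imwrite("pics/topc.png",cv2.resize(a,None,fx=6.5,fy=6.5,interpolation=cv2.INTER_CUBIC))
a=cv2.imread("pics/side0.png")[150:245,300:420]; cv2.imwrite("pics/sidec.png",cv2.resize(a,None,fx=6,fy=6,interpolation=cv2.INTER_CUBIC))
```

```text
(no output)
```

View pics/topc.png

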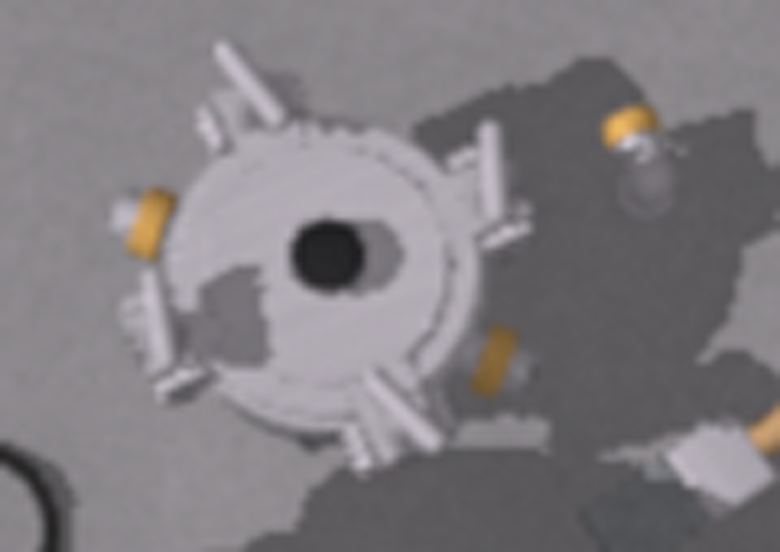

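View pics/sidec.png

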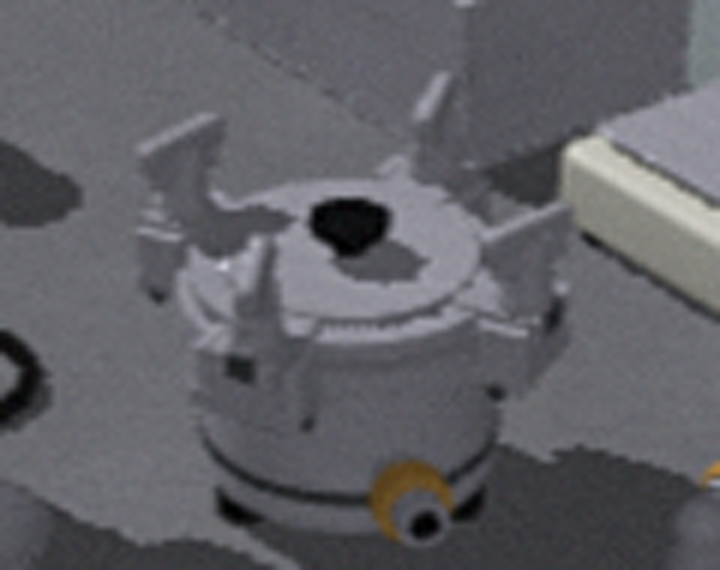

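```bash
cat > h.py <<'E'
from station import r
import cv2, numpy as np
from scipy.spatial.transform import Rotation as R
def ray(n,u,v,obs=None):
    p=r.camera_params(n); K=np.array(p["mtx"])
    if n!="wrist":
        d=np.linalg.inv(K)@[u,v,1]; return np.array(p["origin"]),R.from_rotvec(p["orientation"]).as_matrix()@d
    o=obs or r.get_obs(); T=np.array(p["T_tool_cam"])
    x=np.array([u-K[0,2],v-K[1,2]])/K[0,0]; t=np.linalg.norm(x)
    d=np.r_[x/(t+1e-12)*np.sin(t),np.cos(t)]
    Rt=R.from_rotvec(o["eef_rot"]).as_matrix()
    return np.array(o["eef_pos"])+Rt@T[:3,3], Rt@T[:3,:3]@d
def hit(n,u,v,z,obs=None):
    o,d=ray(n,u,v,obs); return o+d*(z-o[2])/d[2]
def proj(n,P,obs=None):
    p=r.camera_params(n);K=np.array(p["mtx"])
    if n!="wrist":
        c=R.from_rotvec(p["orientation"]).as_matrix().T@(np.array(P)-p["origin"]); q=K@c; return q[:2]/q[2]
    o=obs or r.get_obs();T=np.array(p["T_tool_cam"]);Rt=R.from_rotvec(o["eef_rot"]).as_matrix()
    c=T[:3,:3].T@(Rt.T@(np.array(P)-o["eef_pos"])-T[:3,3]); t=np.arctan2(np.hypot(c[0],c[1]),c[2])
    return K[:2,2]+K[0,0]*t*c[:2]/np.hypot(c[0],c[1])
def yaw(o=None):
    o=o or r.get_obs(); x=R.from_rotvec(o["eef_rot"]).as_matrix()[:,0]; return np.degrees(np.arctan2(x[1],x[0]))
def todo(P,ang=None):
    "remaining move in tool axes: cm and deg of spin, ang mod 180"
    o=r.get_obs(); M=R.from_rotvec(o["eef_rot"]).as_matrix(); d=M.T@(np.array(P)-o["eef_pos"])*100
    s=None if ang is None else (yaw(o)-ang+90)%180-90
    print("t",round(o["time_s"],2),"tool cm",np.round(d,2),"spin",s,"yaw",round(yaw(o),2))
E
python3 - <<'E'
from h import *
N={'ul':[(220,45),(280,120)],'r':[(488,125),(495,218)],'b':[(370,375),(438,443)],'l':[(148,270),(168,372)]}
c={}
for k,(a,b) in N.items():
    p=[hit("top",270+q[0]/6.5,135+q[1]/6.5,.1545) for q in(a,b)]; d=p[0]-p[1]
    c[k]=(p[0]+p[1])/2
    print(k,np.round(c[k],4),"len",np.linalg.norm(d).round(4),"ang",np.degrees(np.arctan2(d[1],d[0])).round(1))
C=sum(c.values())/4; print("C",C)
for k in c: print(k,(c[k]-C).round(4), np.linalg.norm(c[k]-C), np.degrees(np.arctan2(*(c[k]-C)[1::-1])))
print("knob",hit("top",270+328/6.5,135+257/6.5,.146))
todo([C[0],C[1],.30])
E
```

```text
ul [0.6392 0.0331 0.1545] len 0.0442 ang 38.9
r [ 0.6004 -0.076   0.1545] len 0.0431 ang 4.7
b [ 0.4912 -0.0383  0.1545] len 0.0427 ang 45.5
l [0.5285 0.0712 0.1545] len 0.0472 ang 12.5
C [ 0.56483543 -0.00251708  0.1545    ]
ul [0.0744 0.0356 0.    ] 0.08242846026816045 25.566093659563247
r [ 0.0356 -0.0734  0.    ] 0.08161328907878711 -64.15187395252246
b [-0.0736 -0.0358  0.    ] 0.08187878672487975 -154.04988645972284
l [-0.0363  0.0737  0.    ] 0.08216661117901397 116.23081705853477
knob [ 0.56143562 -0.00367006  0.146     ]
t 0.1 tool cm [-52.28 -46.08  -4.97] spin None yaw 157.49
```

```bash
cat >> h.py <<'E'
def plan(P,ang,n,full=False):
    o=r.get_obs(); p=np.array(o["eef_pos"]); y=yaw(o)
    s=(y-ang) if full else (y-ang+90)%180-90
    d=(np.array(P)-p)*100/n; out=[]
    for i in range(n):
        a=np.radians(y-i*s/n); X=np.array([np.cos(a),np.sin(a)]); Y=np.array([np.sin(a),-np.cos(a)])
        out.append([round(float(d[:2]@X),2),round(float(d[:2]@Y),2),round(float(-d[2]),2),round(s/n,1)])
    print(out)
E
python3 -c "
from h import *
plan([.565,-.003,.28],39,20)"
```

```text
[[-2.62, -2.31, -0.15, np.float64(-3.1)], [-2.49, -2.44, -0.15, np.float64(-3.1)], [-2.35, -2.57, -0.15, np.float64(-3.1)], [-2.21, -2.7, -0.15, np.float64(-3.1)], [-2.06, -2.81, -0.15, np.float64(-3.1)], [-1.91, -2.92, -0.15, np.float64(-3.1)], [-1.75, -3.02, -0.15, np.float64(-3.1)], [-1.59, -3.1, -0.15, np.float64(-3.1)], [-1.42, -3.19, -0.15, np.float64(-3.1)], [-1.25, -3.26, -0.15, np.float64(-3.1)], [-1.07, -3.32, -0.15, np.float64(-3.1)], [-0.89, -3.37, -0.15, np.float64(-3.1)], [-0.71, -3.41, -0.15, np.float64(-3.1)], [-0.52, -3.45, -0.15, np.float64(-3.1)], [-0.34, -3.47, -0.15, np.float64(-3.1)], [-0.15, -3.48, -0.15, np.float64(-3.1)], [0.04, -3.49, -0.15, np.float64(-3.1)], [0.22, -3.48, -0.15, np.float64(-3.1)], [0.41, -3.46, -0.15, np.float64(-3.1)], [0.6, -3.44, -0.15, np.float64(-3.1)]]
```

```bash
sed -i 's/round(s\/n,1)/round(float(s\/n),1)/' h.py; python3 -c "
from h import *
plan([.565,-.003,.28],39,20,True)"
```

```text
[[-2.62, -2.31, -0.15, 5.9], [-2.84, -2.02, -0.15, 5.9], [-3.03, -1.72, -0.15, 5.9], [-3.19, -1.4, -0.15, 5.9], [-3.32, -1.06, -0.15, 5.9], [-3.41, -0.71, -0.15, 5.9], [-3.47, -0.36, -0.15, 5.9], [-3.49, 0.0, -0.15, 5.9], [-3.47, 0.36, -0.15, 5.9], [-3.41, 0.72, -0.15, 5.9], [-3.32, 1.07, -0.15, 5.9], [-3.19, 1.41, -0.15, 5.9], [-3.03, 1.73, -0.15, 5.9], [-2.83, 2.03, -0.15, 5.9], [-2.61, 2.31, -0.15, 5.9], [-2.36, 2.57, -0.15, 5.9], [-2.08, 2.8, -0.15, 5.9], [-1.78, 3.0, -0.15, 5.9], [-1.46, 3.17, -0.15, 5.9], [-1.13, 3.3, -0.15, 5.9]]
```

```bash
python3 -m crank '[[[0,-2.62,-2.31,-0.15,5.9],[0,-2.84,-2.02,-0.15,5.9],[0,-3.03,-1.72,-0.15,5.9],[0,-3.19,-1.4,-0.15,5.9],[0,-3.32,-1.06,-0.15,5.9],[0,-3.41,-0.71,-0.15,5.9],[0,-3.47,-0.36,-0.15,5.9],[0,-3.49,0,-0.15,5.9],[0,-3.47,0.36,-0.15,5.9],[0,-3.41,0.72,-0.15,5.9],[0,-3.32,1.07,-0.15,5.9],[0,-3.19,1.41,-0.15,5.9],[0,-3.03,1.73,-0.15,5.9],[0,-2.83,2.03,-0.15,5.9],[0,-2.61,2.31,-0.15,5.9],[0,-2.36,2.57,-0.15,5.9],[0,-2.08,2.8,-0.15,5.9],[0,-1.78,3.0,-0.15,5.9],[0,-1.46,3.17,-0.15,5.9],[0,-1.13,3.3,-0.15,5.9]]]'
python3 - <<'E'
from h import *
todo([.565,-.003,.28],39)
o=r.get_obs(); print(np.round(o["joint_positions"],2),o["eef_pos"],o["eef_rot"])
E
```

```text
time_s: 1.77
eef_pos: [0.5679, -0.0032, 0.2804]
eef_rot: [-2.959, -1.054, -0.0]
ft_force: [0.1, 1.4, -0.7]
grip_width: 1.001
t 1.77 tool cm [-0.21 -0.2   0.04] spin 0.21625885879421958 yaw 39.22
[-0.71  0.27  0.73  1.85 -0.2   1.1  -0.79] [ 0.56789832 -0.0031984   0.2803974 ] [-2.95928278e+00 -1.05422635e+00 -8.83542982e-05]
```

Run:
```python
from h import *
o=r.get_obs(); im=r.get_image("wrist"); cv2.imwrite("pics/w1.png",im)
print(o["eef_pos"],o["eef_rot"])
N={'ul':(.6392,.0331),'r':(.6004,-.076),'b':(.4912,-.0383),'l':(.5285,.0712)}
for k in N: print(k,proj("wrist",[*N[k],.1545],o))
```

```text
[ 0.56789832 -0.0031984   0.2803974 ] [-2.95928278e+00 -1.05422635e+00 -8.83542982e-05]
ul [343.09220566 106.85695867]
r [409.13303548 224.41173121]
b [298.98114366 285.32758315]
l [224.58426901 183.12743182]
```

View pics/w1.png

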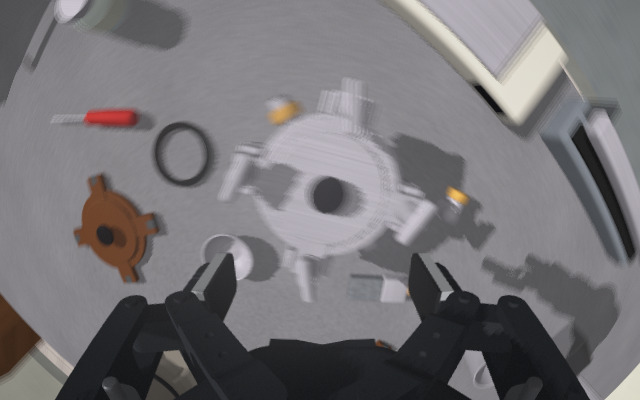

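The picture is motion-blurred, but the predicted nut pixels match the nuts at (347,95), (412,222), (303,278) and (236,172). I'll take it again now the arm is still.

Run:
```python
from h import *
r.get_image("side")
o=r.get_obs(); im=r.get_image("wrist"); cv2.imwrite("pics/w2.png",cv2.resize(im[60:320,200:460],None,fx=3,fy=3,interpolation=cv2.INTER_CUBIC)[:600+180])
im2=im[60:310,200:450]; cv2.imwrite("pics/w2.png",cv2.resize(im2,(600,600),interpolation=cv2.INTER_CUBIC))
print(o["eef_pos"].tolist(),o["eef_rot"].tolist())
```

```text
[0.5687950829505445, -0.007087583287435411, 0.2805859806535667] [2.9602689321140865, 1.0442585771705715, 0.0002433262200268109]
```

View pics/w2.png

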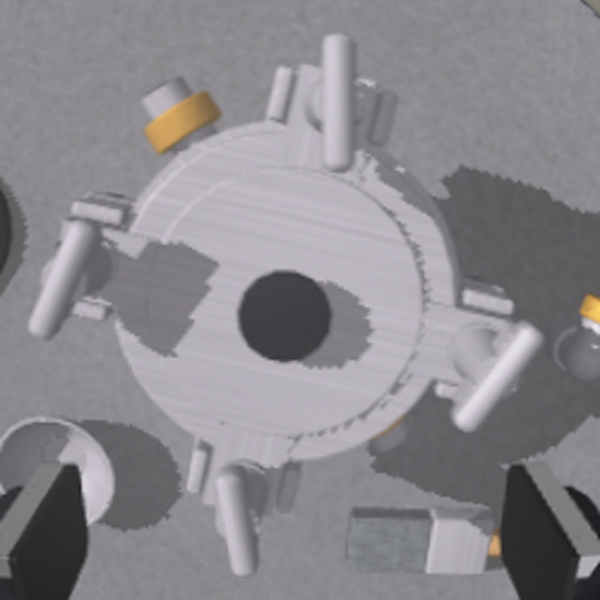

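Run:
```python
from h import *
o=dict(eef_pos=np.array([0.5687950829505445, -0.007087583287435411, 0.2805859806535667]),eef_rot=[2.9602689321140865, 1.0442585771705715, 0.0002433262200268109])
N={'ul':[(338,35),(338,170)],'l':[(86,222),(40,336)],'b':[(233,468),(245,573)],'r':[(535,325),(462,430)]}
c={}
for k,(a,b) in N.items():
    p=[hit("wrist",200+q[0]/2.4,60+q[1]/2.4,.1535,o) for q in(a,b)]; d=p[0]-p[1]
    c[k]=(p[0]+p[1])/2
    print(k,np.round(c[k],4),"len",np.linalg.norm(d).round(4),"ang",np.degrees(np.arctan2(d[1],d[0])).round(1)%180)
C=sum(c.values())/4; print("C",C)
for k in c: print(k,(c[k]-C).round(4), np.linalg.norm(c[k]-C), np.degrees(np.arctan2(*(c[k]-C)[1::-1])))
print("knob",hit("wrist",200+284/2.4,60+315/2.4,.146,o))
print(r.get_obs()["eef_pos"],yaw())
```

```text
ul [0.642  0.0319 0.1535] len 0.0455 ang 39.1
l [0.5349 0.0696 0.1535] len 0.0458 ang 12.4
b [ 0.4984 -0.0379  0.1535] len 0.0477 ang 42.6
r [ 0.6046 -0.0756  0.1535] len 0.0474 ang 7.7
C [ 0.56997559 -0.00299139  0.1535    ]
ul [0.0721 0.0349 0.    ] 0.08006718082931756 25.83299157540235
l [-0.0351  0.0726  0.    ] 0.08064275515621352 115.81523999306177
b [-0.0716 -0.0349  0.    ] 0.07960307653222959 -154.00727614467473
r [ 0.0346 -0.0726  0.    ] 0.08042231889847305 -64.51567595168633
knob [ 0.57240381 -0.00094704  0.146     ]
[ 0.56796419 -0.00444881  0.28014889] 39.18957516304674
```

Run:
```python
from h import *
o=r.get_obs(); im=r.get_image("wrist"); cv2.imwrite("pics/w3.png",cv2.resize(im[60:310,200:450],(600,600),interpolation=cv2.INTER_CUBIC))
print(o["time_s"],o["eef_pos"].tolist(),o["eef_rot"].tolist(),np.abs(o["joint_velocities"]).max())
s=r.get_image("side"); cv2.imwrite("pics/s3.png",cv2.resize(s[150:250,300:420],(720,600),interpolation=cv2.INTER_CUBIC))
print(r.get_obs()["eef_pos"],yaw())
```

```text
1.9167 [0.5679641896507759, -0.004448809027516612, 0.2801488876850026] [2.958443860715305, 1.0531520757178368, -0.001005492078359292] 0.050392513411060116
[ 0.56725346 -0.00134958  0.279905  ] 39.52483769456554
```

View pics/w3.png

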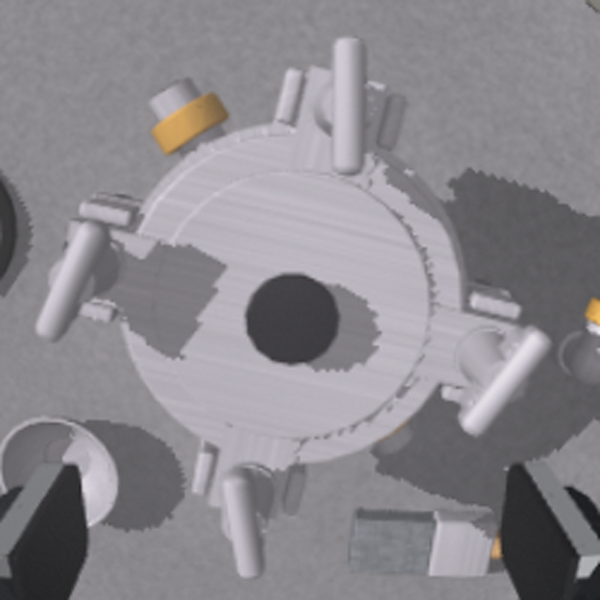

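View pics/s3.png

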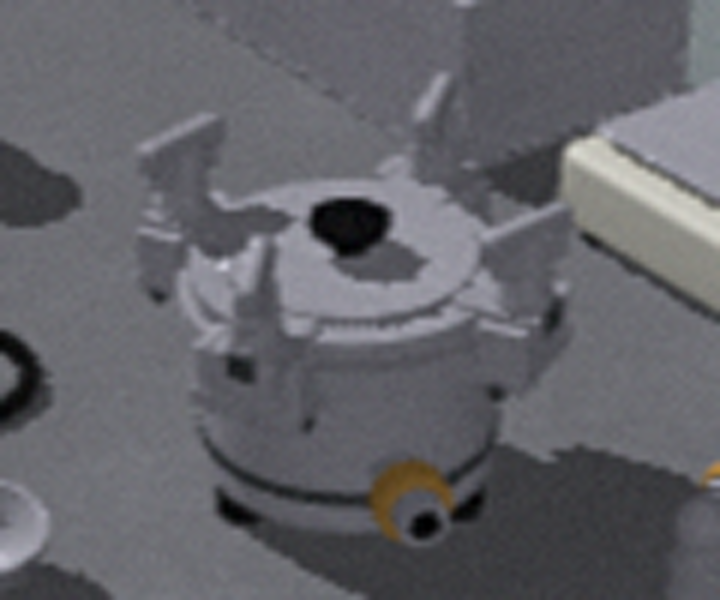

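Run:
```python
from h import *
o=dict(eef_pos=np.array([0.5679641896507759, -0.004448809027516612, 0.2801488876850026]),eef_rot=[2.958443860715305, 1.0531520757178368, -0.001005492078359292])
N={'ul':[(348,38),(348,173)],'l':[(93,224),(46,339)],'b':[(237,470),(250,576)],'r':[(545,330),(468,434)]}
T={'ul':(250,82),'r':(491,171),'b':(404,409),'l':(158,321)}
S={'l':((140,155),(218,117)),'r':((485,238),(568,208))}
c={}
for k,(a,b) in N.items():
    p=[hit("wrist",200+q[0]/2.4,60+q[1]/2.4,.1535,o) for q in(a,b)]; d=p[0]-p[1]
    c[k]=(p[0]+p[1])/2
    print(k,np.round(c[k],4),"len",np.linalg.norm(d).round(4),"ang",np.degrees(np.arctan2(d[1],d[0])).round(1)%180)
    m=np.mean(N[k],0)
    rays=[ray("wrist",200+m[0]/2.4,60+m[1]/2.4,o),ray("top",270+T[k][0]/6.5,135+T[k][1]/6.5)]
    if k in S: m=np.mean(S[k],0); rays.append(ray("side",300+m[0]/6,150+m[1]/6))
    A=0;B=0
    for q,d in rays:
        d=d/np.linalg.norm(d);M=np.eye(3)-np.outer(d,d);A=A+M;B=B+M@q
    X=np.linalg.solve(A,B); print("   tri",X.round(4),[np.linalg.norm(np.cross(X-q,d/np.linalg.norm(d))).round(4) for q,d in rays])
    if k in S: print("   side@z",hit("side",300+m[0]/6,150+m[1]/6,.1535))
C=sum(c.values())/4; print("C",C)
for k in c: print(k, np.linalg.norm(c[k]-C))
```

```text
ul [0.6422 0.0319 0.1535] len 0.0454 ang 39.5
   tri [0.6425 0.0324 0.1451] [np.float64(0.0008), np.float64(0.0008)]
l [0.5343 0.0697 0.1535] len 0.0462 ang 12.6
   tri [0.5319 0.0708 0.1496] [np.float64(0.0017), np.float64(0.0024), np.float64(0.0014)]
   side@z [0.52987295 0.06671514 0.1535    ]
b [ 0.498  -0.0375  0.1535] len 0.0483 ang 43.5
   tri [ 0.4936 -0.0394  0.1436] [np.float64(0.0006), np.float64(0.0006)]
r [ 0.6047 -0.076   0.1535] len 0.048 ang 6.3
   tri [ 0.6037 -0.0767  0.151 ] [np.float64(0.0011), np.float64(0.0021), np.float64(0.0011)]
   side@z [ 0.60229623 -0.07964568  0.1535    ]
C [ 0.56980505 -0.00298309  0.1535    ]
ul 0.08031807080302873
l 0.08086607526193608
b 0.0796370942377829
r 0.08096849431541608
```

```bash
python3 -c "
from h import *
todo([.6418,.0327,.20],39.5)"
```

```text
t 2.02 tool cm [7.92 2.12 7.98] spin 0.024837694565547963 yaw 39.52
```

```bash
python3 -m crank '[[[0,1.5,0.4,1.5,0],[0,2.2,0.6,2.2,0],[0,2.0,0.5,2.0,0],[0,1.2,0.3,1.2,0],[0,0.7,0.2,0.7,0],[0,0.3,0.1,0.3,0],[0,0,0,0,0],[0,0,0,0,0]]]'
python3 - <<'E'
from h import *
o=r.get_obs(); im=r.get_image("wrist"); cv2.imwrite("pics/w4.png",im)
print(o["eef_pos"].tolist(),o["eef_rot"].tolist(),np.abs(o["joint_velocities"]).max())
todo([.6418,.0327,.20],39.5)
print(proj("wrist",[.6418,.0327,.1535],o))
E
```

```text
time_s: 2.68
eef_pos: [0.6416, 0.0322, 0.202]
eef_rot: [2.957, 1.062, 0.001]
ft_force: [0.4, -0.1, -0.4]
grip_width: 1.0
[0.641553142763433, 0.0322497545383919, 0.20204828046504864] [2.956783353999562, 1.061538317814016, 0.0006365292350191162] 0.013318593061386046
t 2.73 tool cm [ 0.05 -0.03  0.23] spin -0.019466935526025964 yaw 39.48
[321.1514484  237.71271964]
```

View pics/w4.png

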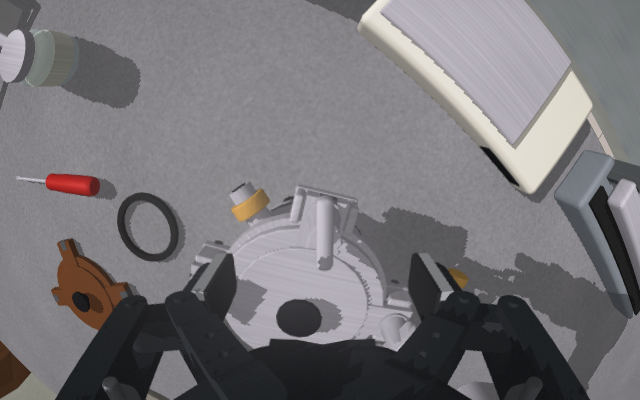

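Wing ul runs straight up the picture, (324,200) to (324,268), and the pad midline is near column 322. It's well centred, so I'll descend with the jaws half shut.

```bash
python3 -m crank '[[[150,0.1,0.05,0.8,0],[150,0.1,0.05,1.4,0],[150,0,0,1.5,0],[150,0,0,1.2,0],[150,0,0,0.7,0],[150,0,0,0.2,0],[150,0,0,0,0]]]'
python3 - <<'E'
from h import *
todo([.6418,.0327,.144],39.5); print(r.get_obs()["wrist_torque"],r.get_obs()["ft_force"])
E
```

```text
time_s: 3.32
eef_pos: [0.6438, 0.0327, 0.1427]
eef_rot: [2.957, 1.061, -0.002]
ft_force: [1.4, 0.2, 1.0]
grip_width: 0.413
t 3.32 tool cm [-0.16 -0.12 -0.13] spin -0.020003111311353905 yaw 39.48
[0.01622341 0.02481767 0.01088598] [1.41159641 0.20151823 1.00145014]
```

Now I'll close and read the forces.

```bash
python3 -m crank '[[[255,0,0,0,0],[255,0,0,0,0],[255,0,0,0,0],[255,0,0,0,0],[255,0,0,0,0]]]'
cat >> h.py <<'E'
def st():
    o=r.get_obs(); M=R.from_rotvec(o["eef_rot"]).as_matrix()
    print("t",round(o["time_s"],2),"pos",np.round(np.array(o["eef_pos"])*1000,1),"yaw",round(yaw(o),2),"Ftool",np.round(M.T@o["ft_force"],1),"Tz(tool)",round(float((M.T@o["wrist_torque"])[2]),4),"w",round(o["grip_width"],3),"q7",round(o["joint_positions"][6],2))
E
python3 -c "from h import *;st()"
```

```text
time_s: 3.73
eef_pos: [0.6445, 0.0329, 0.1441]
eef_rot: [2.957, 1.061, 0.002]
ft_force: [-1.2, 0.0, 6.8]
grip_width: 0.118
t 3.73 pos [644.5  32.9 144.1] yaw 39.48 Ftool [-0.9 -0.8 -6.8] Tz(tool) 0.1166 w 0.118 q7 -0.69
```

```bash
python3 -m crank '[[[255,0,0,0,3],[255,0,0,0.02,6],[255,0,0,0.03,6],[255,0,0,0.03,6],[255,0,0,0.03,6]]]';python3 -c "from h import *;st()"
```

```text
time_s: 4.15
eef_pos: [0.645, 0.0318, 0.1431]
eef_rot: [3.123, 0.333, 0.004]
ft_force: [2.9, -6.3, 2.0]
grip_width: 0.119
t 4.15 pos [645.   31.8 143.1] yaw 12.16 Ftool [ 1.5  6.7 -2. ] Tz(tool) -0.1153 w 0.119 q7 -1.09
```

```bash
python3 -m crank '[[[255,0,0,0.02,6],[255,0,0,0.02,6],[255,0,0,0.02,6],[255,0,0,0.02,6],[255,0,0,0,0.5],[255,0,0,0,0],[255,0,0,0,0]]]';python3 -c "from h import *;st()"
```

```text
time_s: 4.73
eef_pos: [0.645, 0.0306, 0.1422]
eef_rot: [3.122, -0.331, 0.004]
ft_force: [4.2, -11.1, 0.9]
grip_width: 0.12
t 4.73 pos [645.   30.6 142.2] yaw -12.11 Ftool [ 6.5 10.  -0.9] Tz(tool) 0.0967 w 0.12 q7 -1.43
```

```bash
python3 -m crank '[[[150,0,0,0,0],[150,0,0,0,0],[150,0,0,-0.8,0],[150,0,0,-2,0],[150,0,0,-2.2,0],[150,0,0,-1,0]]]';python3 -c "
from h import *;st();plan([.4948,-.0395,.2],43.5,9)"
```

```text
time_s: 5.23
eef_pos: [0.6448, 0.0329, 0.2043]
eef_rot: [-3.124, 0.328, -0.003]
ft_force: [0.8, -0.4, 0.4]
grip_width: 0.416
t 5.23 pos [644.8  32.9 204.3] yaw -12.01 Ftool [ 0.9  0.2 -0.4] Tz(tool) -0.0151 w 0.416 q7 -1.48
[[-1.46, 1.13, 0.05, -6.2], [-1.58, 0.97, 0.05, -6.2], [-1.67, 0.79, 0.05, -6.2], [-1.75, 0.61, 0.05, -6.2], [-1.8, 0.42, 0.05, -6.2], [-1.84, 0.22, 0.05, -6.2], [-1.85, 0.02, 0.05, -6.2], [-1.84, -0.17, 0.05, -6.2], [-1.81, -0.37, 0.05, -6.2]]
```

```bash
python3 -m crank '[[[150,-1.46,1.13,0.05,-6.2],[150,-1.58,0.97,0.05,-6.2],[150,-1.67,0.79,0.05,-6.2],[150,-1.75,0.61,0.05,-6.2],[150,-1.8,0.42,0.05,-6.2],[150,-1.84,0.22,0.05,-6.2],[150,-1.85,0.02,0.05,-6.2],[150,-1.84,-0.17,0.05,-6.2],[150,-1.81,-0.37,0.05,-6.2],[150,0,0,0,0],[150,0,0,0,0],[150,0,0,0,0]]]'
python3 - <<'E'
from h import *
st(); o=r.get_obs(); im=r.get_image("wrist"); cv2.imwrite("pics/w5.png",im)
todo([.4948,-.0395,.20],43.5)
print(proj("wrist",[.4948,-.0395,.1535],o))
E
```

```text
time_s: 6.23
eef_pos: [0.4948, -0.0393, 0.1973]
eef_rot: [-2.916, -1.169, -0.002]
ft_force: [-0.7, 0.4, -0.1]
grip_width: 0.408
t 6.23 pos [494.8 -39.3 197.3] yaw 43.71 Ftool [-0.3 -0.8  0.1] Tz(tool) 0.054 w 0.408 q7 -0.63
t 6.28 tool cm [-0.03  0.01 -0.28] spin 0.2360146873183453 yaw 43.74
[321.6036626  241.89145004]
```

View pics/w5.png

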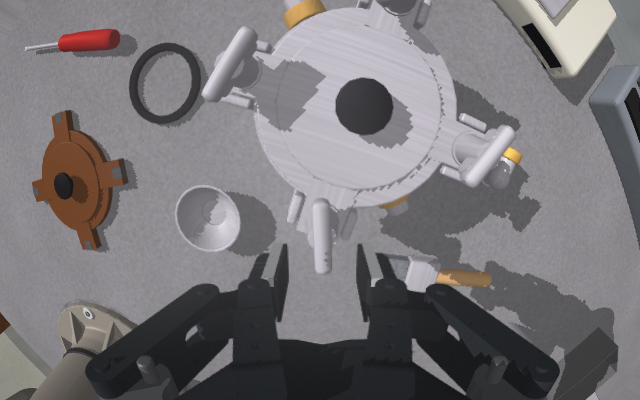

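```bash
python3 -m crank '[[[150,0.05,0,0.8,-1],[150,0,0,1.3,-1],[150,0,0,1.4,0],[150,0,0,1.1,0],[150,0,0,0.6,0],[150,0,0,0.1,0],[255,0,0,0,0],[255,0,0,0,0],[255,0,0,0,0],[255,0,0,0,0],[255,0,0,0,0]]]'; python3 -c "from h import *;st()"
```

```text
time_s: 7.2
eef_pos: [0.4948, -0.0393, 0.1444]
eef_rot: [-2.894, -1.222, -0.001]
ft_force: [-3.4, -0.3, 8.0]
grip_width: 0.116
t 7.2 pos [494.8 -39.3 144.4] yaw 45.79 Ftool [-2.6 -2.3 -8. ] Tz(tool) 0.051 w 0.116 q7 -0.51
```

```bash
python3 -m crank '[[[255,0,0,0,3],[255,0,0,0.02,6],[255,0,0,0.03,6],[255,0,0,0.03,6],[255,0,0,0.03,6],[255,0,0,0.02,6],[255,0,0,0.02,6],[255,0,0,0.02,6],[255,0,0,0.02,6],[255,0,0,0,0.5],[255,0,0,0,0],[255,0,0,0,0]]]';python3 -c "from h import *;st()"
```

```text
time_s: 8.2
eef_pos: [0.495, -0.0398, 0.1424]
eef_rot: [3.137, -0.156, 0.002]
ft_force: [-0.0, -3.5, 5.0]
grip_width: 0.12
t 8.2 pos [495.  -39.8 142.4] yaw -5.69 Ftool [ 0.3  3.4 -5. ] Tz(tool) 0.1191 w 0.12 q7 -1.25
```

```bash
python3 -m crank '[[[150,0,0,0,0],[150,0,0,0,0],[150,0,0,-0.8,0],[150,0,0,-2,0],[150,0,0,-2.0,0],[150,0,0,-0.8,0]]]';python3 -c "
from h import *;st();plan([.5329,.0695,.197],12.5,6)"
```

```text
time_s: 8.7
eef_pos: [0.4953, -0.0397, 0.2003]
eef_rot: [-3.137, 0.157, -0.003]
ft_force: [0.6, -0.8, 0.1]
grip_width: 0.411
t 8.7 pos [495.3 -39.7 200.3] yaw -5.73 Ftool [ 0.7  0.7 -0.1] Tz(tool) -0.0348 w 0.411 q7 -1.35
[[0.44, -1.87, 0.06, -3.0], [0.54, -1.85, 0.06, -3.0], [0.64, -1.82, 0.06, -3.0], [0.73, -1.78, 0.06, -3.0], [0.83, -1.74, 0.06, -3.0], [0.92, -1.69, 0.06, -3.0]]
```

```bash
python3 -m crank '[[[150,0.44,-1.87,0.06,-3],[150,0.54,-1.85,0.06,-3],[150,0.64,-1.82,0.06,-3],[150,0.73,-1.78,0.06,-3],[150,0.83,-1.74,0.06,-3],[150,0.92,-1.69,0.06,-3],[150,0,0,0,0],[150,0,0,0,0],[150,0,0,0,0]]]'
python3 - <<'E'
from h import *
st(); o=r.get_obs(); im=r.get_image("wrist"); cv2.imwrite("pics/w6.png",im)
todo([.5329,.0695,.197],12.5)
print(proj("wrist",[.5329,.0695,.1535],o))
E
```

```text
time_s: 9.45
eef_pos: [0.5323, 0.0698, 0.1942]
eef_rot: [3.123, 0.337, -0.001]
ft_force: [-0.6, -1.1, 0.3]
grip_width: 0.411
t 9.45 pos [532.3  69.8 194.2] yaw 12.31 Ftool [-0.8  0.9 -0.3] Tz(tool) 0.0338 w 0.411 q7 -1.24
t 9.5 tool cm [ 0.07 -0.   -0.28] spin -0.24313575074906169 yaw 12.26
[322.73353835 243.14226205]
```

View pics/w6.png

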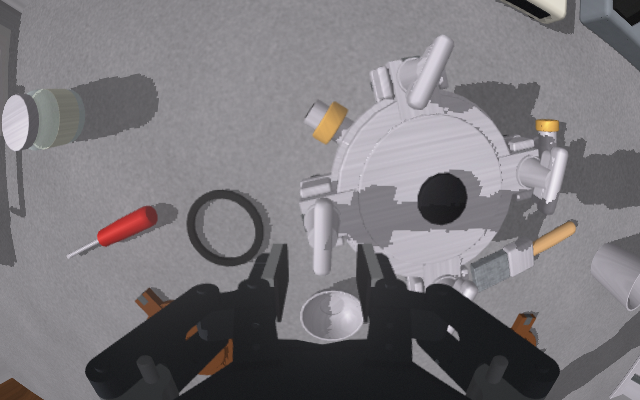

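Wing l spans (323,200) to (321,274), centred between the pads. I'll descend, grip and turn.

```bash
python3 -m crank '[[[150,0.05,0,0.8,0],[150,0,0,1.2,0],[150,0,0,1.3,0],[150,0,0,1.1,0],[150,0,0,0.6,0],[150,0,0,0,0],[255,0,0,0,0],[255,0,0,0,0],[255,0,0,0,0],[255,0,0,0,0],[255,0,0,0,0]]]'; python3 -c "from h import *;st()"
```

```text
time_s: 10.42
eef_pos: [0.5331, 0.0697, 0.1448]
eef_rot: [3.124, 0.336, 0.001]
ft_force: [0.1, -3.6, 2.7]
grip_width: 0.119
t 10.42 pos [533.1  69.7 144.8] yaw 12.27 Ftool [-0.7  3.5 -2.7] Tz(tool) 0.1031 w 0.119 q7 -1.17
```

```bash
python3 -m crank '[[[255,0,0,0,3],[255,0,0,0.02,6],[255,0,0,0.03,6],[255,0,0,0.03,6],[255,0,0,0.03,6],[255,0,0,0.02,6],[255,0,0,0.02,6],[255,0,0,0.02,6],[255,0,0,0.02,6],[255,0,0,0,0.5],[255,0,0,0,0],[255,0,0,0,0]]]';python3 -c "from h import *;st()"
```

```text
time_s: 11.42
eef_pos: [0.5331, 0.0694, 0.1428]
eef_rot: [2.959, -1.055, 0.001]
ft_force: [-0.5, -5.6, 3.3]
grip_width: 0.118
t 11.42 pos [533.1  69.4 142.8] yaw -39.23 Ftool [ 3.2  4.6 -3.3] Tz(tool) 0.0885 w 0.118 q7 -1.88
```

```bash
python3 -m crank '[[[150,0,0,0,0],[150,0,0,0,0],[150,0,0,-0.8,0],[150,0,0,-2,0],[150,0,0,-2.0,0],[150,0,0,-0.5,0]]]';python3 -c "
from h import *;st();plan([.6043,-.0781,.197],6.5,8)"
```

```text
time_s: 11.92
eef_pos: [0.5339, 0.0699, 0.1983]
eef_rot: [-2.958, 1.054, -0.003]
ft_force: [0.9, -0.0, 1.0]
grip_width: 0.415
t 11.92 pos [533.9  69.9 198.3] yaw -39.22 Ftool [ 0.7 -0.5 -1. ] Tz(tool) -0.0217 w 0.415 q7 -1.95
[[1.85, 0.88, 0.02, -5.7], [1.76, 1.06, 0.02, -5.7], [1.64, 1.23, 0.02, -5.7], [1.51, 1.38, 0.02, -5.7], [1.37, 1.53, 0.02, -5.7], [1.21, 1.66, 0.02, -5.7], [1.04, 1.77, 0.02, -5.7], [0.85, 1.86, 0.02, -5.7]]
```

```bash
python3 -m crank '[[[150,1.85,0.88,0.02,-5.7],[150,1.76,1.06,0.02,-5.7],[150,1.64,1.23,0.02,-5.7],[150,1.51,1.38,0.02,-5.7],[150,1.37,1.53,0.02,-5.7],[150,1.21,1.66,0.02,-5.7],[150,1.04,1.77,0.02,-5.7],[150,0.85,1.86,0.02,-5.7],[150,0,0,0,0],[150,0,0,0,0],[150,0,0,0,0]]]'
python3 - <<'E'
from h import *
st(); o=r.get_obs(); im=r.get_image("wrist"); cv2.imwrite("pics/w7.png",im)
todo([.6043,-.0781,.197],6.5)
print(proj("wrist",[.6043,-.0781,.1535],o))
E
```

```text
time_s: 12.83
eef_pos: [0.603, -0.0778, 0.1939]
eef_rot: [-3.136, -0.172, 0.0]
ft_force: [0.2, 0.9, -0.3]
grip_width: 0.411
t 12.83 pos [603.  -77.8 193.9] yaw 6.29 Ftool [ 0.3 -0.9  0.3] Tz(tool) -0.01 w 0.411 q7 -1.03
t 12.88 tool cm [ 0.13  0.09 -0.31] spin -0.1480823430440239 yaw 6.35
[323.04200198 242.0338399 ]
```

View pics/w7.png

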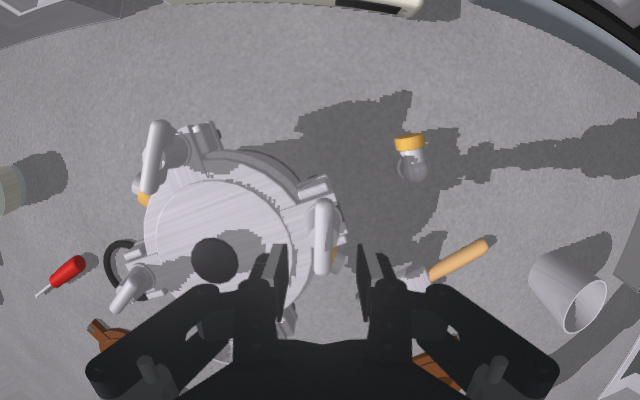

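Wing r spans (325,199) to (322,274), so it needs about 1 mm of shift and +1° of turn.

```bash
python3 -m crank '[[[150,0.1,0.05,0.8,0.6],[150,0,0,1.2,0.6],[150,0,0,1.3,0],[150,0,0,1.1,0],[150,0,0,0.6,0],[150,0,0,0,0],[255,0,0,0,0],[255,0,0,0,0],[255,0,0,0,0],[255,0,0,0,0],[255,0,0,0,0]]]'; python3 -c "from h import *;st()"
```

```text
time_s: 13.8
eef_pos: [0.6044, -0.0784, 0.1443]
eef_rot: [-3.138, -0.142, -0.001]
ft_force: [-1.3, 3.1, 4.2]
grip_width: 0.116
t 13.8 pos [604.4 -78.4 144.3] yaw 5.2 Ftool [-1.  -3.2 -4.2] Tz(tool) 0.1822 w 0.116 q7 -1.0
```

```bash
python3 -m crank '[[[255,0,0,0,3],[255,0,0,0.02,6],[255,0,0,0.03,6],[255,0,0,0.03,6],[255,0,0,0.03,6],[255,0,0,0.02,6],[255,0,0,0.02,6],[255,0,0,0.02,6],[255,0,0,0.02,6],[255,0,0,0,0.5],[255,0,0,0,0],[255,0,0,0,0]]]';python3 -c "from h import *;st()"
```

```text
time_s: 14.8
eef_pos: [0.6041, -0.079, 0.1424]
eef_rot: [2.888, -1.235, 0.0]
ft_force: [-3.3, -0.3, 5.3]
grip_width: 0.119
t 14.8 pos [604.1 -79.  142.4] yaw -46.3 Ftool [-2.1  2.6 -5.3] Tz(tool) 0.1008 w 0.119 q7 -1.72
```

```bash
python3 -m crank '[[[150,0,0,0,0],[150,0,0,0,0],[150,0,0,-0.8,0],[150,0,0,-2,0],[150,0,0,-2.0,0],[150,0,0,-0.5,0]]]';python3 -c "
from h import *;st();plan([.6424,.0312,.197],168-360+0,31,True);plan([.6424,.0312,.197],168,31,True);print(r.get_obs()['joint_positions'])"
```

```text
time_s: 15.3
eef_pos: [0.6053, -0.0793, 0.1982]
eef_rot: [-2.887, 1.235, -0.005]
ft_force: [0.6, 0.5, 1.1]
grip_width: 0.412
t 15.3 pos [605.3 -79.3 198.2] yaw -46.33 Ftool [ 0.1 -0.8 -1.1] Tz(tool) -0.0249 w 0.412 q7 -1.77
[[-0.18, -0.33, 0.0, 4.7], [-0.2, -0.32, 0.0, 4.7], [-0.23, -0.3, 0.0, 4.7], [-0.25, -0.28, 0.0, 4.7], [-0.27, -0.26, 0.0, 4.7], [-0.29, -0.24, 0.0, 4.7], [-0.31, -0.21, 0.0, 4.7], [-0.33, -0.18, 0.0, 4.7], [-0.34, -0.16, 0.0, 4.7], [-0.35, -0.13, 0.0, 4.7], [-0.36, -0.1, 0.0, 4.7], [-0.37, -0.07, 0.0, 4.7], [-0.37, -0.04, 0.0, 4.7], [-0.38, -0.01, 0.0, 4.7], [-0.38, 0.02, 0.0, 4.7], [-0.37, 0.05, 0.0, 4.7], [-0.37, 0.08, 0.0, 4.7], [-0.36, 0.11, 0.0, 4.7], [-0.35, 0.14, 0.0, 4.7], [-0.34, 0.17, 0.0, 4.7], [-0.32, 0.2, 0.0, 4.7], [-0.3, 0.22, 0.0, 4.7], [-0.28, 0.25, 0.0, 4.7], [-0.26, 0.27, 0.0, 4.7], [-0.24, 0.29, 0.0, 4.7], [-0.21, 0.31, 0.0, 4.7], [-0.19, 0.33, 0.0, 4.7], [-0.16, 0.34, 0.0, 4.7], [-0.13, 0.35, 0.0, 4.7], [-0.1, 0.36, 0.0, 4.7], [-0.07, 0.37, 0.0, 4.7]]
[[-0.18, -0.33, 0.0, -6.9], [-0.13, -0.35, 0.0, -6.9], [-0.09, -0.37, 0.0, -6.9], [-0.05, -0.37, 0.0, -6.9], [-0.0, -0.38, 0.0, -6.9], [0.04, -0.37, 0.0, -6.9], [0.09, -0.37, 0.0, -6.9], [0.13, -0.35, 0.0, -6.9], [0.17, -0.33, 0.0, -6.9], [0.21, -0.31, 0.0, -6.9], [0.25, -0.28, 0.0, -6.9], [0.28, -0.25, 0.0, -6.9], [0.31, -0.21, 0.0, -6.9], [0.33, -0.18, 0.0, -6.9], [0.35, -0.13, 0.0, -6.9], [0.36, -0.09, 0.0, -6.9], [0.37, -0.05, 0.0, -6.9], [0.38, -0.0, 0.0, -6.9], [0.37, 0.04, 0.0, -6.9], [0.37, 0.09, 0.0, -6.9], [0.35, 0.13, 0.0, -6.9], [0.33, 0.17, 0.0, -6.9], [0.31, 0.21, 0.0, -6.9], [0.28, 0.25, 0.0, -6.9], [0.25, 0.28, 0.0, -6.9], [0.22, 0.31, 0.0, -6.9], [0.18, 0.33, 0.0, -6.9], [0.14, 0.35, 0.0, -6.9], [0.09, 0.36, 0.0, -6.9], [0.05, 0.37, 0.0, -6.9], [0.0, 0.38, 0.0, -6.9]]
[-0.74537352  0.62135214  1.10527046  1.85045105 -0.63443976  1.07243307
 -1.77097861]
```

```bash
python3 -m crank '[[[150,-1.36,-2.58,0,0],[150,-1.36,-2.58,0,0],[150,-1.36,-2.58,0,0],[150,-1.36,-2.58,0,0],[150,0,0,0,-7.1],[150,0,0,0,-7.1],[150,0,0,0,-7.1],[150,0,0,0,-7.1],[150,0,0,0,-7.1],[150,0,0,0,-7.1],[150,0,0,0,-7.1],[150,0,0,0,-7.1],[150,0,0,0,-7.1],[150,0,0,0,-7.1],[150,0,0,0,-7.1],[150,0,0,0,-7.1],[150,0,0,0,-7.1],[150,0,0,0,-7.1],[150,0,0,0,-7.1]]]'; python3 -c "
from h import *;st();print(r.get_obs()['joint_positions']);todo([.6424,.0312,.197],168)"
```

```text
time_s: 16.88
eef_pos: [0.6414, 0.0319, 0.1954]
eef_rot: [2.713, 1.583, 0.001]
ft_force: [0.5, -0.5, -0.2]
grip_width: 0.409
t 16.88 pos [641.4  31.9 195.4] yaw 60.54 Ftool [-0.1  0.7  0.2] Tz(tool) -0.0572 w 0.409 q7 -0.38
[-0.60393577  0.4863362   0.61711924  1.76274651 -0.32782602  0.99651102
 -0.37529898]
t 16.88 tool cm [-0.01  0.12 -0.16] spin 72.53995344184199 yaw 60.54
```

```bash
python3 -m crank '[[[150,0,0,0,-7.1],[150,0,0,0,-7.1],[150,0,0,0,-7.1],[150,0,0,0,-7.1],[150,0,0,0,-7.1],[150,0,0,0,-7.1],[150,0,0,0,-7.1],[150,0,0,0,-7.1],[150,0,0,0,-7.1],[150,0,0,0,-7.1],[150,0,0,0,-7.1],[150,0,0,0,-7.1],[150,0,0,0,-7.1],[150,0,0,0,-7.1],[150,0,0,0,-7.1],[150,0,0,0,0],[150,0,0,0,0],[150,0,0,0,0]]]'
python3 - <<'E'
from h import *
st();print(r.get_obs()['joint_positions']);todo([.6424,.0312,.197],-12.1)
o=r.get_obs(); im=r.get_image("wrist"); cv2.imwrite("pics/w8.png",im)
print(proj("wrist",[.6424,.0312,.1515],o))
E
```

```text
time_s: 18.38
eef_pos: [0.6413, 0.0318, 0.1951]
eef_rot: [0.371, 3.119, -0.0]
ft_force: [0.5, -0.3, -0.4]
grip_width: 0.411
t 18.38 pos [641.3  31.8 195.1] yaw 166.42 Ftool [-0.6 -0.2  0.4] Tz(tool) -0.0272 w 0.411 q7 1.26
[-0.29130545  0.42790713  0.18639337  1.74376142 -0.09263164  0.97836172
  1.26426421]
t 18.38 tool cm [-0.12 -0.03 -0.19] spin -1.4772845505962096 yaw 166.42
[320.91992205 241.37108025]
```

View pics/w8.png

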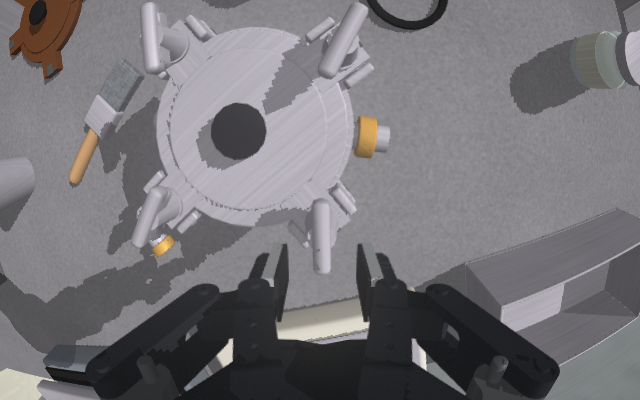

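Wing ul is at (320,200) to (323,273), centred and needing −1.5° of turn.

```bash
python3 -m crank '[[[150,-0.1,0,0.8,-0.8],[150,0,0,1.3,-0.7],[150,0,0,1.3,0],[150,0,0,1.2,0],[150,0,0,0.6,0],[150,0,0,0.1,0],[255,0,0,0,0],[255,0,0,0,0],[255,0,0,0,0],[255,0,0,0,0],[255,0,0,0,0]]]'; python3 -c "from h import *;st()"
```

```text
time_s: 19.35
eef_pos: [0.6424, 0.0311, 0.1424]
eef_rot: [0.324, 3.124, -0.001]
ft_force: [-1.2, -4.5, 0.2]
grip_width: 0.121
t 19.35 pos [642.4  31.1 142.4] yaw 168.15 Ftool [ 0.2 -4.7 -0.2] Tz(tool) 0.1068 w 0.121 q7 1.3
```

```bash
cat > s.py <<'E'
from h import *
o=r.get_obs(); M=R.from_rotvec(o["eef_rot"]).as_matrix()
f=M.T@o["ft_force"]
print("R",round(o["time_s"],2),"yaw",round(yaw(o),2),"Tz",round(float((M.T@o["wrist_torque"])[2]),3),"F",np.round(f,1),"z",round(o["eef_pos"][2]*1000,1))
E
python3 -m crank '[[[255,0,0,0,2],[255,0,0,0.01,3],[255,0,0,0.01,3],[255,0,0,0.01,3]]]' >/dev/null; python3 s.py
python3 -m crank '[[[255,0,0,0.01,3]]]' >/dev/null; python3 s.py
python3 -m crank '[[[255,0,0,0.01,3]]]' >/dev/null; python3 s.py
python3 -m crank '[[[255,0,0,0.01,3]]]' >/dev/null; python3 s.py
python3 -m crank '[[[255,0,0,0.01,3]]]' >/dev/null; python3 s.py
python3 -m crank '[[[255,0,0,0.01,3]]]' >/dev/null; python3 s.py
```

```text
R 19.68 yaw 157.03 Tz -0.151 F [-0.4 -4.8  1.2] z 142.0
R 19.77 yaw 154.03 Tz -0.131 F [-1.2 -5.1  1.5] z 141.9
R 19.85 yaw 151.03 Tz -0.143 F [-2.  -4.4  0.7] z 141.8
R 19.93 yaw 148.03 Tz -0.196 F [-2.6 -5.8  1.5] z 141.7
R 20.02 yaw 145.02 Tz -0.193 F [-1.6 -4.8  0.5] z 141.6
R 20.1 yaw 142.03 Tz -0.119 F [-3.5 -5.3  1.8] z 141.5
```

```bash
python3 -m crank '[[[255,0,0,0.01,2]]]' >/dev/null; python3 s.py
for i in 1; do :; done
python3 -m crank '[[[255,0,0,0.01,2]]]' >/dev/null; python3 s.py
python3 -m crank '[[[255,0,0,0.01,2]]]' >/dev/null; python3 s.py
python3 -m crank '[[[255,0,0,0.01,2]]]' >/dev/null; python3 s.py
python3 -m crank '[[[255,0,0,0.01,2]]]' >/dev/null; python3 s.py
python3 -m crank '[[[255,0,0,0.01,2]]]' >/dev/null; python3 s.py
```

```text
R 20.18 yaw 140.01 Tz -0.155 F [-3.2 -4.3  0.9] z 141.4
R 20.27 yaw 138.07 Tz -0.132 F [-2.8 -4.4  0.4] z 141.3
R 20.35 yaw 136.08 Tz -0.167 F [-3.4 -5.  -0.6] z 141.3
R 20.43 yaw 134.08 Tz -0.211 F [-3.4 -5.  -0.6] z 141.2
R 20.52 yaw 132.08 Tz -0.233 F [-2.5 -5.3 -2.3] z 141.2
R 20.6 yaw 130.08 Tz -0.22 F [-2.8 -5.7 -3.7] z 141.1
```

```bash
python3 -m crank '[[[255,0,0,0.01,1.5]]]' >/dev/null; python3 s.py
python3 -m crank '[[[255,0,0,0.01,1.5]]]' >/dev/null; python3 s.py
```

```text
R 20.68 yaw 128.57 Tz -0.24 F [-4.  -5.2 -3.3] z 141.1
R 20.77 yaw 127.1 Tz -0.257 F [-2.5 -6.2 -4.9] z 141.1
```

```bash
python3 -m crank '[[[150,0,0,0,0],[150,0,0,0,0],[150,0,0,-0.8,0],[150,0,0,-2,0],[150,0,0,-2.0,0],[150,0,0,-0.6,0]]]';python3 -c "
from h import *;st();plan([.4949,-.0398,.197],174.3,9)"
```

```text
time_s: 21.27
eef_pos: [0.6435, 0.032, 0.1979]
eef_rot: [1.395, 2.812, 0.004]
ft_force: [1.3, -0.2, 0.5]
grip_width: 0.412
t 21.27 pos [643.5  32.  197.9] yaw 127.23 Ftool [-0.9  0.9 -0.4] Tz(tool) -0.0053 w 0.412 q7 0.66
[[0.36, -1.8, 0.01, -5.2], [0.53, -1.76, 0.01, -5.2], [0.68, -1.7, 0.01, -5.2], [0.84, -1.63, 0.01, -5.2], [0.98, -1.55, 0.01, -5.2], [1.12, -1.45, 0.01, -5.2], [1.25, -1.35, 0.01, -5.2], [1.36, -1.23, 0.01, -5.2], [1.47, -1.1, 0.01, -5.2]]
```

```bash
python3 -m crank '[[[150,0.36,-1.8,0.01,-5.2],[150,0.53,-1.76,0.01,-5.2],[150,0.68,-1.7,0.01,-5.2],[150,0.84,-1.63,0.01,-5.2],[150,0.98,-1.55,0.01,-5.2],[150,1.12,-1.45,0.01,-5.2],[150,1.25,-1.35,0.01,-5.2],[150,1.36,-1.23,0.01,-5.2],[150,1.47,-1.1,0.01,-5.2],[150,0,0,0,0],[150,0,0,0,0],[150,0,0,0,0]]]'
python3 - <<'E'
from h import *
st();todo([.4949,-.0398,.197],174.3)
o=r.get_obs(); im=r.get_image("wrist"); cv2.imwrite("pics/w9.png",im)
print(proj("wrist",[.4949,-.0398,.1515],o))
E
```

```text
time_s: 22.27
eef_pos: [0.4941, -0.0394, 0.194]
eef_rot: [0.166, 3.136, 0.001]
ft_force: [-0.1, 0.6, -0.8]
grip_width: 0.413
t 22.27 pos [494.1 -39.4 194. ] yaw 173.93 Ftool [0.1 0.6 0.8] Tz(tool) 0.0179 w 0.413 q7 1.48
t 22.27 tool cm [-0.09 -0.03 -0.3 ] spin -0.37165972622199206 yaw 173.93
[321.05856993 241.58184275]
```

View pics/w9.png

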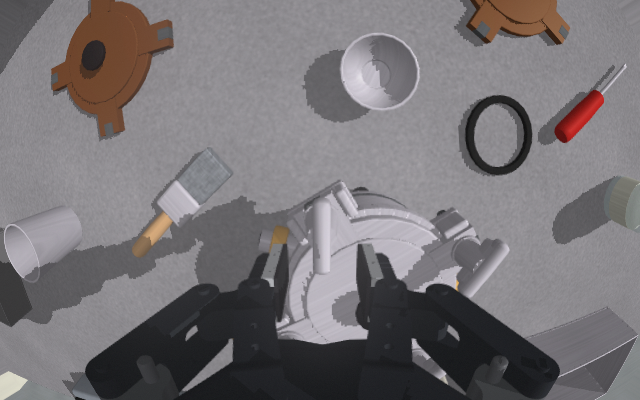

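Aligned: wing b spans (322,200) to (322,273). Next, descend, grip and feel.

```bash
python3 -m crank '[[[150,-0.1,0,0.8,-0.3],[150,0,0,1.3,0],[150,0,0,1.3,0],[150,0,0,1.2,0],[150,0,0,0.5,0],[150,0,0,0.1,0],[255,0,0,0,0],[255,0,0,0,0],[255,0,0,0,0],[255,0,0,0,0],[255,0,0,0,0]]]'; python3 s.py
python3 -m crank '[[[255,0,0,0,2],[255,0,0,0.01,3],[255,0,0,0.01,3]]]' >/dev/null; python3 s.py
python3 -m crank '[[[255,0,0,0.01,2]]]' >/dev/null; python3 s.py
python3 -m crank '[[[255,0,0,0.01,2]]]' >/dev/null; python3 s.py
python3 -m crank '[[[255,0,0,0.01,2]]]' >/dev/null; python3 s.py
python3 -m crank '[[[255,0,0,0.01,2]]]' >/dev/null; python3 s.py
python3 -m crank '[[[255,0,0,0.01,2]]]' >/dev/null; python3 s.py
python3 -m crank '[[[255,0,0,0.01,2]]]' >/dev/null; python3 s.py
python3 -m crank '[[[255,0,0,0.01,2]]]' >/dev/null; python3 s.py
python3 -m crank '[[[255,0,0,0.01,2]]]' >/dev/null; python3 s.py
python3 -m crank '[[[255,0,0,0.01,2]]]' >/dev/null; python3 s.py
python3 -m crank '[[[255,0,0,0.01,2]]]' >/dev/null; python3 s.py
```

```text
time_s: 23.23
eef_pos: [0.4948, -0.0398, 0.142]
eef_rot: [0.156, 3.137, 0.0]
ft_force: [0.7, -0.1, 3.3]
grip_width: 0.123
R 23.23 yaw 174.29 Tz 0.091 F [-0.7 -0.  -3.3] z 142.0
R 23.48 yaw 166.16 Tz -0.147 F [-2.2 -1.5 -2.2] z 141.7
R 23.57 yaw 164.13 Tz -0.086 F [-1.9 -1.1 -2.2] z 141.6
R 23.65 yaw 162.19 Tz -0.107 F [-0.6 -1.4 -3.4] z 141.6
R 23.73 yaw 160.2 Tz -0.125 F [-0.2 -1.1 -3.2] z 141.5
R 23.82 yaw 158.2 Tz -0.172 F [-1.  -1.1 -4.2] z 141.4
R 23.9 yaw 156.2 Tz -0.124 F [-0.2 -1.4 -5.3] z 141.3
R 23.98 yaw 154.2 Tz -0.127 F [-0.3 -1.8 -4. ] z 141.3
R 24.07 yaw 152.19 Tz -0.133 F [ 0.5 -1.5 -5.4] z 141.2
R 24.15 yaw 150.19 Tz -0.152 F [ 0.6 -1.6 -7.9] z 141.1
R 24.23 yaw 148.2 Tz -0.142 F [ 0.5 -2.8 -8.5] z 141.0
R 24.32 yaw 146.2 Tz -0.169 F [ 0.7 -2.7 -8.6] z 141.0
```

```bash
python3 -m crank '[[[255,0,0,0,2]]]' >/dev/null; python3 s.py
python3 -m crank '[[[255,0,0,0,2]]]' >/dev/null; python3 s.py
python3 -m crank '[[[255,0,0,0.01,2]]]' >/dev/null; python3 s.py
python3 -m crank '[[[255,0,0,0,2]]]' >/dev/null; python3 s.py
```

```text
R 24.4 yaw 144.19 Tz -0.255 F [-0.5 -3.4 -6.3] z 140.9
R 24.48 yaw 142.19 Tz -0.255 F [-1.4 -1.8 -5.8] z 140.9
R 24.57 yaw 140.19 Tz -0.243 F [ 0.5 -3.4 -9.6] z 140.8
R 24.65 yaw 138.19 Tz -0.214 F [ 0.5 -2.1 -6.6] z 140.8
```

```bash
cat > fit.py <<'E'
import numpy as np,sys
from scipy.optimize import least_squares
def fit(D,k=.5*np.pi/180):
    D=np.array(D); 
    res=[]
    for L in np.arange(D[:,0].min()-1,D[:,0].max(),.25):
        m=k*np.clip(L-D[:,0],0,None); b=(D[:,1]-m).mean(); res.append((((D[:,1]-m-b)**2).sum(),L,b))
    res.sort(); s=res[0]; sg=np.sqrt(s[0]/(len(D)-2)); ok=[x[1] for x in res if x[0]<s[0]+sg**2]
    print("landing",s[1],"range",min(ok),max(ok),"base",round(s[2],3),"sigma",round(sg,3))
fit([(157,.151),(154,.131),(151,.143),(148,.196),(145,.193),(142,.119),(140,.155),(138.1,.132),(136.1,.167),(134.1,.211),(132.1,.233),(130.1,.22),(128.6,.24),(127.1,.257)])
fit([(166.2,.147),(164.1,.086),(162.2,.107),(160.2,.125),(158.2,.172),(156.2,.124),(154.2,.127),(152.2,.133),(150.2,.152),(148.2,.142),(146.2,.169),(144.2,.255),(142.2,.255),(140.2,.243),(138.2,.214)])
E
python3 fit.py
```

```text
landing 138.35 range 137.6 139.85 base 0.156 sigma 0.024
landing 152.95 range 151.45 154.7 base 0.127 sigma 0.029
```

```bash
python3 -m crank '[[[150,0,0,0,0],[150,0,0,0,0],[150,0,0,-0.8,0],[150,0,0,-2,0],[150,0,0,-2.0,0],[150,0,0,-0.6,0]]]';python3 -c "
from h import *;st();plan([.533,.0690,.197],140.8,6)"
```

```text
time_s: 25.15
eef_pos: [0.4954, -0.04, 0.1971]
eef_rot: [1.117, 2.934, 0.002]
ft_force: [0.5, -0.4, 0.7]
grip_width: 0.414
t 25.15 pos [495.4 -40.  197.1] yaw 138.32 Ftool [-0.6  0.  -0.7] Tz(tool) -0.0033 w 0.414 q7 0.89
[[0.74, 1.77, 0.0, -0.4], [0.73, 1.78, 0.0, -0.4], [0.71, 1.78, 0.0, -0.4], [0.7, 1.79, 0.0, -0.4], [0.69, 1.79, 0.0, -0.4], [0.68, 1.8, 0.0, -0.4]]
```

```bash
python3 -m crank '[[[150,0.74,1.77,0,-0.4],[150,0.73,1.78,0,-0.4],[150,0.71,1.78,0,-0.4],[150,0.7,1.79,0,-0.4],[150,0.69,1.79,0,-0.4],[150,0.68,1.8,0,-0.4],[150,0,0,0,0],[150,0,0,0,0],[150,0,0,0,0]]]'
python3 - <<'E'
from h import *
st();todo([.533,.069,.197],140.8)
o=r.get_obs(); im=r.get_image("wrist"); cv2.imwrite("pics/w10.png",im)
print(proj("wrist",[.533,.069,.1515],o))
E
```

```text
time_s: 25.9
eef_pos: [0.5319, 0.0688, 0.1941]
eef_rot: [-1.057, -2.958, 0.001]
ft_force: [-0.1, 0.1, 0.4]
grip_width: 0.413
t 25.9 pos [531.9  68.8 194.1] yaw 140.69 Ftool [ 0.1 -0.  -0.4] Tz(tool) 0.0241 w 0.413 q7 0.73
t 25.9 tool cm [-0.07  0.08 -0.29] spin -0.1069414570468723 yaw 140.69
[322.36385915 241.78065684]
```

View pics/w10.png

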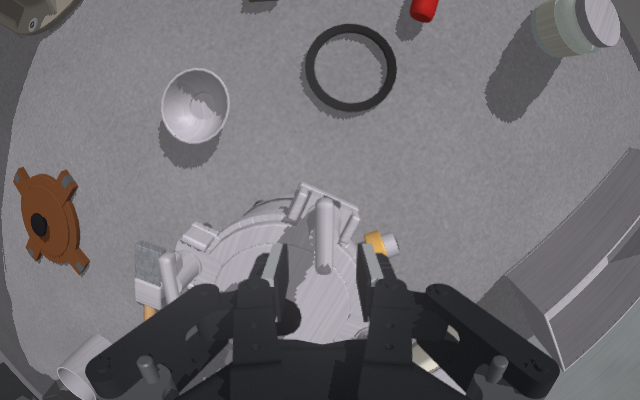

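Wing l is at (323,198) to (323,272), aligned but needing +0.8 mm in y.

```bash
python3 -m crank '[[[150,-0.07,0.07,0.8,0],[150,0,0,1.3,0],[150,0,0,1.3,0],[150,0,0,1.2,0],[150,0,0,0.5,0],[150,0,0,0.1,0],[255,0,0,0,0],[255,0,0,0,0],[255,0,0,0,0],[255,0,0,0,0],[255,0,0,0,0]]]' >/dev/null; python3 s.py
python3 -m crank '[[[255,0,0,0,2],[255,0,0,0.01,2]]]' >/dev/null; python3 s.py
python3 -m crank '[[[255,0,0,0.01,2]]]' >/dev/null; python3 s.py
python3 -m crank '[[[255,0,0,0.01,2]]]' >/dev/null; python3 s.py
python3 -m crank '[[[255,0,0,0,2]]]' >/dev/null; python3 s.py
python3 -m crank '[[[255,0,0,0.01,2]]]' >/dev/null; python3 s.py
python3 -m crank '[[[255,0,0,0.01,2]]]' >/dev/null; python3 s.py
python3 -m crank '[[[255,0,0,0.01,2]]]' >/dev/null; python3 s.py
python3 -m crank '[[[255,0,0,0,2]]]' >/dev/null; python3 s.py
python3 -m crank '[[[255,0,0,0.01,1.5]]]' >/dev/null; python3 s.py
python3 -m crank '[[[255,0,0,0,1.5]]]' >/dev/null; python3 s.py
python3 -m crank '[[[255,0,0,0.01,1.5]]]' >/dev/null; python3 s.py
python3 -m crank '[[[255,0,0,0,1.5]]]' >/dev/null; python3 s.py
python3 -m crank '[[[255,0,0,0.01,1.5]]]' >/dev/null; python3 s.py
python3 -m crank '[[[255,0,0,0,1.5]]]' >/dev/null; python3 s.py
```

```text
R 26.87 yaw 140.68 Tz 0.097 F [-0.7 -1.7 -5.3] z 142.8
R 27.03 yaw 136.61 Tz -0.095 F [ 0.1 -1.9 -7.1] z 142.7
R 27.12 yaw 134.6 Tz -0.097 F [ 0.1 -3.3 -6.6] z 142.5
R 27.2 yaw 132.59 Tz -0.125 F [-0.5 -2.7 -7.4] z 142.5
R 27.28 yaw 130.59 Tz -0.044 F [-1.8 -1.7 -4.1] z 142.4
R 27.37 yaw 128.6 Tz -0.098 F [-0.7 -1.7 -5.9] z 142.3
R 27.45 yaw 126.6 Tz -0.101 F [-1.2 -2.1 -7. ] z 142.2
R 27.53 yaw 124.59 Tz -0.095 F [-0.1 -3.2 -7.7] z 142.1
R 27.62 yaw 122.59 Tz -0.107 F [-1.  -1.9 -5.6] z 142.1
R 27.7 yaw 121.08 Tz -0.116 F [-2.  -3.9 -7.2] z 142.0
R 27.78 yaw 119.61 Tz -0.061 F [-1.1 -2.1 -4.6] z 142.0
R 27.87 yaw 118.12 Tz -0.127 F [-1.5 -3.2 -7.8] z 141.9
R 27.95 yaw 116.62 Tz -0.143 F [-1.2 -1.9 -5.1] z 141.9
R 28.03 yaw 115.12 Tz -0.129 F [-0.3 -3.2 -7.7] z 141.8
R 28.12 yaw 113.62 Tz -0.135 F [-0.5 -3.3 -6. ] z 141.8
```

```bash
python3 -m crank '[[[255,0,0,0.01,1.5]]]' >/dev/null; python3 s.py
python3 -m crank '[[[255,0,0,0,1.5]]]' >/dev/null; python3 s.py
python3 -m crank '[[[255,0,0,0.01,1.5]]]' >/dev/null; python3 s.py
python3 -m crank '[[[255,0,0,0,1.5]]]' >/dev/null; python3 s.py
```

```text
R 28.2 yaw 112.12 Tz -0.169 F [-2.  -4.2 -9.3] z 141.7
R 28.28 yaw 110.62 Tz -0.217 F [-1.7 -2.6 -7.6] z 141.7
R 28.37 yaw 109.12 Tz -0.171 F [ -1.6  -3.3 -10.6] z 141.7
R 28.45 yaw 107.62 Tz -0.217 F [-1.9 -3.2 -8.6] z 141.7
```

```bash
cat >> fit.py <<'E'
print("l")
L=[(136.6,.095),(134.6,.097),(132.6,.125),(130.6,.044),(128.6,.098),(126.6,.101),(124.6,.095),(122.6,.107),(121.1,.116),(119.6,.061),(118.1,.127),(116.6,.143),(115.1,.129),(113.6,.135),(112.1,.169),(110.6,.217),(109.1,.171),(107.6,.217)]
fit(L)
E
python3 fit.py
```

```text
landing 138.35 range 137.6 139.85 base 0.156 sigma 0.024
landing 152.95 range 151.45 154.7 base 0.127 sigma 0.029
l
landing 119.85 range 119.1 121.1 base 0.098 sigma 0.023
```

```bash
python3 -m crank '[[[150,0,0,0,0],[150,0,0,0,0],[150,0,0,-0.8,0],[150,0,0,-2,0],[150,0,0,-2.0,0],[150,0,0,-0.6,0]]]';python3 -c "
from h import *;st();plan([.6043,-.0787,.197],133.7,8)"
```

```text
time_s: 28.95
eef_pos: [0.5341, 0.0692, 0.1981]
eef_rot: [1.852, 2.535, 0.004]
ft_force: [1.1, 0.4, 1.0]
grip_width: 0.412
t 28.95 pos [534.1  69.2 198.1] yaw 107.71 Ftool [ 0.1  1.2 -1. ] Tz(tool) 0.0089 w 0.412 q7 0.21
[[-2.03, 0.27, 0.01, -3.2], [-2.04, 0.16, 0.01, -3.2], [-2.05, 0.04, 0.01, -3.2], [-2.05, -0.07, 0.01, -3.2], [-2.04, -0.19, 0.01, -3.2], [-2.02, -0.3, 0.01, -3.2], [-2.0, -0.42, 0.01, -3.2], [-1.98, -0.53, 0.01, -3.2]]
```

```bash
python3 -m crank '[[[150,-2.03,0.27,0.01,-3.2],[150,-2.04,0.16,0.01,-3.2],[150,-2.05,0.04,0.01,-3.2],[150,-2.05,-0.07,0.01,-3.2],[150,-2.04,-0.19,0.01,-3.2],[150,-2.02,-0.3,0.01,-3.2],[150,-2.0,-0.42,0.01,-3.2],[150,-1.98,-0.53,0.01,-3.2],[150,0,0,0,0],[150,0,0,0,0],[150,0,0,0,0]]]'
python3 - <<'E'
from h import *
st();todo([.6043,-.0787,.197],133.7)
o=r.get_obs(); im=r.get_image("wrist"); cv2.imwrite("pics/w11.png",im)
print(proj("wrist",[.6043,-.0787,.1515],o))
E
```

```text
time_s: 29.87
eef_pos: [0.6026, -0.0785, 0.1942]
eef_rot: [-1.246, -2.883, -0.0]
ft_force: [0.1, -0.3, -0.4]
grip_width: 0.412
t 29.87 pos [602.6 -78.5 194.2] yaw 133.26 Ftool [-0.3 -0.1  0.4] Tz(tool) -0.0019 w 0.412 q7 0.94
t 29.87 tool cm [-0.14  0.11 -0.28] spin -0.43756335106704114 yaw 133.26
[322.79380405 242.80918271]
```

View pics/w11.png

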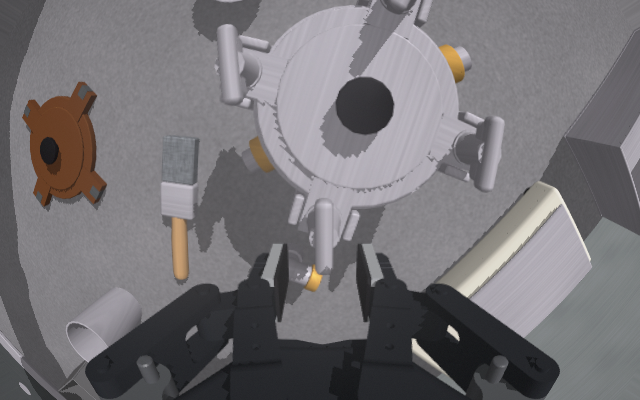

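Aligned: wing r spans (323,199) to (324,272). The elbow sits on the bench well below the fingertips.

```bash
python3 -m crank '[[[150,-0.14,0.1,0.8,-0.4],[150,0,0,1.3,0],[150,0,0,1.3,0],[150,0,0,1.2,0],[150,0,0,0.5,0],[150,0,0,0.1,0],[255,0,0,0,0],[255,0,0,0,0],[255,0,0,0,0],[255,0,0,0,0],[255,0,0,0,0]]]' >/dev/null; python3 s.py
python3 -m crank '[[[255,0,0,0,2],[255,0,0,0.01,2]]]' >/dev/null; python3 s.py
python3 -m crank '[[[255,0,0,0.01,2]]]' >/dev/null; python3 s.py
python3 -m crank '[[[255,0,0,0.01,2]]]' >/dev/null; python3 s.py
python3 -m crank '[[[255,0,0,0,2]]]' >/dev/null; python3 s.py
python3 -m crank '[[[255,0,0,0.01,2]]]' >/dev/null; python3 s.py
python3 -m crank '[[[255,0,0,0.01,2]]]' >/dev/null; python3 s.py
python3 -m crank '[[[255,0,0,0.01,2]]]' >/dev/null; python3 s.py
python3 -m crank '[[[255,0,0,0,2]]]' >/dev/null; python3 s.py
python3 -m crank '[[[255,0,0,0.01,1.5]]]' >/dev/null; python3 s.py
python3 -m crank '[[[255,0,0,0,1.5]]]' >/dev/null; python3 s.py
python3 -m crank '[[[255,0,0,0.01,1.5]]]' >/dev/null; python3 s.py
python3 -m crank '[[[255,0,0,0,1.5]]]' >/dev/null; python3 s.py
python3 -m crank '[[[255,0,0,0.01,1.5]]]' >/dev/null; python3 s.py
python3 -m crank '[[[255,0,0,0,1.5]]]' >/dev/null; python3 s.py
```

```text
R 30.83 yaw 133.68 Tz 0.09 F [-0.6 -1.   0. ] z 142.7
R 31.0 yaw 129.6 Tz -0.078 F [-0.5 -2.3 -0.9] z 142.6
R 31.08 yaw 127.59 Tz -0.015 F [-0.5 -2.8 -0.4] z 142.5
R 31.17 yaw 125.59 Tz -0.153 F [-0.4 -2.5 -3.3] z 142.4
R 31.25 yaw 123.59 Tz -0.122 F [-0.8 -2.2  0.5] z 142.3
R 31.33 yaw 121.59 Tz -0.088 F [-1.7 -3.6 -1.5] z 142.3
R 31.42 yaw 119.59 Tz -0.189 F [-0.6 -3.6 -1.9] z 142.2
R 31.5 yaw 117.59 Tz -0.151 F [ 0.3 -3.6 -3. ] z 142.1
R 31.58 yaw 115.59 Tz -0.101 F [-1.1 -3.8 -0.4] z 142.0
R 31.67 yaw 114.07 Tz -0.152 F [-1.3 -5.5 -5.1] z 141.9
R 31.75 yaw 112.59 Tz -0.146 F [-1.7 -6.  -3.7] z 141.9
R 31.83 yaw 111.09 Tz -0.113 F [-0.6 -6.5 -6.7] z 141.8
R 31.92 yaw 109.58 Tz -0.113 F [-2.6 -4.8 -4.7] z 141.8
R 32.0 yaw 108.08 Tz -0.146 F [-1.3 -5.6 -6.6] z 141.7
R 32.08 yaw 106.58 Tz -0.106 F [-1.7 -5.7 -4.5] z 141.7
```

```bash
python3 -m crank '[[[255,0,0,0.01,1.5]]]' >/dev/null; python3 s.py
python3 -m crank '[[[255,0,0,0,1.5]]]' >/dev/null; python3 s.py
python3 -m crank '[[[255,0,0,0.01,1.5]]]' >/dev/null; python3 s.py
python3 -m crank '[[[255,0,0,0,1.5]]]' >/dev/null; python3 s.py
python3 -m crank '[[[255,0,0,0.01,1.5]]]' >/dev/null; python3 s.py
```

```text
R 32.17 yaw 105.08 Tz -0.169 F [-0.9 -7.3 -8. ] z 141.6
R 32.25 yaw 103.58 Tz -0.145 F [-2.6 -6.6 -6.3] z 141.6
R 32.33 yaw 102.08 Tz -0.207 F [-1.7 -7.2 -9. ] z 141.5
R 32.42 yaw 100.58 Tz -0.203 F [-2.4 -6.9 -6.6] z 141.5
R 32.5 yaw 99.08 Tz -0.25 F [-1.  -9.8 -9. ] z 141.5
```

```bash
cat >> fit.py <<'E'
print("r")
L=[(129.6,.078),(127.6,.015),(125.6,.153),(123.6,.122),(121.6,.088),(119.6,.189),(117.6,.151),(115.6,.101),(114.1,.152),(112.6,.146),(111.1,.113),(109.6,.113),(108.1,.146),(106.6,.106),(105.1,.169),(103.6,.145),(102.1,.207),(100.6,.203),(99.1,.25)]
fit(L); fit(L[2:])
E
python3 fit.py
```

```text
landing 138.35 range 137.6 139.85 base 0.156 sigma 0.024
landing 152.95 range 151.45 154.7 base 0.127 sigma 0.029
l
landing 119.85 range 119.1 121.1 base 0.098 sigma 0.023
r
landing 109.85 range 107.85 111.85 base 0.119 sigma 0.04
landing 108.35 range 106.6 109.85 base 0.133 sigma 0.029
```

```bash
python3 -m crank '[[[255,0,0,0,1.5]]]' >/dev/null; python3 s.py
python3 -m crank '[[[150,0,0,0,0],[150,0,0,0,0],[150,0,0,-0.8,0],[150,0,0,-2,0],[150,0,0,-2.0,0],[150,0,0,-2,0],[150,-2,1,-2,0],[150,-2,1,-2,0],[150,-1,0,-1,0],[150,0,0,0,0],[150,0,0,0,0],[150,0,0,0,0]]]'
python3 - <<'E'
from h import *
st()
o=r.get_obs(); im=r.get_image("wrist"); cv2.imwrite("pics/w12.png",im); print(o['eef_pos'].tolist(),o['eef_rot'].tolist())
s=r.get_image("side"); cv2.imwrite("pics/s12.png",cv2.resize(s[100:300,220:500],(800,571),interpolation=cv2.INTER_CUBIC))
E
```

```text
R 32.58 yaw 97.58 Tz -0.224 F [-2.3 -7.7 -9.1] z 141.5
time_s: 33.58
eef_pos: [0.6304, -0.1252, 0.2582]
eef_rot: [-2.066, -2.365, 0.001]
ft_force: [0.5, -0.0, 0.1]
grip_width: 0.411
t 33.58 pos [ 630.4 -125.2  258.2] yaw 97.73 Ftool [-0.1  0.5 -0.1] Tz(tool) 0.0119 w 0.411 q7 0.45
[0.6303826961470913, -0.12517762220473894, 0.25822024393947696] [-2.0656600385446766, -2.365087148207141, 0.0005044686328357442]
```

View pics/w12.png

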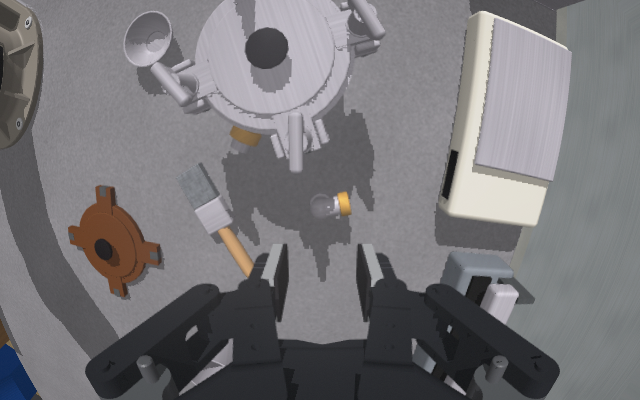

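View pics/s12.png

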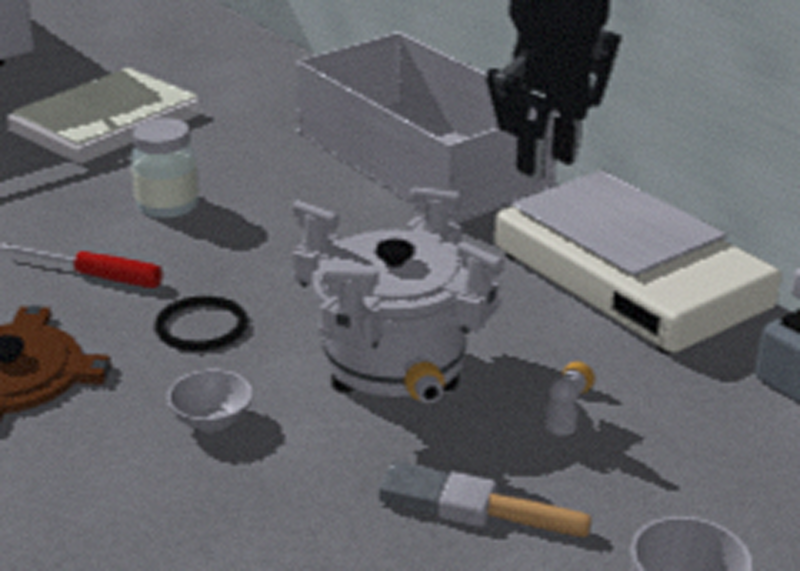

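```bash
python3 -c "
from h import *;print(r.hand_in());st()"
```

```text
the job is handed in; nothing more can be done
None
the job is handed in; nothing more can be done
```

I drew the lid down in two star-order rounds and handed the job in at about 34 s of the 72 s allowed. I believe all four nuts are snug, but the landing points are estimates from noisy torque readings.

- **Order:** both rounds went far nut, the one opposite, left nut, right nut. I couldn't tell which nut is A, B, C or D, and the star order doesn't need it.
- **Round 1:** each nut turned about 0.90 rad from where it started, to roughly half-way.
- **Round 2:** I felt for each landing through the wrist torque:

| Nut | Turned past estimated landing (rad) | Torque above level before landing (N m) | Estimated load (N) |
|---|---|---|---|
| Far | about 0.20 | about 0.10 | 50–60 |
| Opposite (near) | 0.21–0.26 | about 0.11 | 54–64 |
| Left | about 0.21 | about 0.11 | about 50 |
| Right | about 0.18 | about 0.10 | about 45 |

- **Least certain:** single torque readings scattered by 0.02 to 0.04 N m. The near nut could sit close to the 65 N upper limit for snug. Its fitted landing and the left nut's came out slightly earlier than the stated range, so I leaned on the stated range when estimating the near nut. I did not go back to re-feel any nut.
- **Last pictures:** the lid looks level, and no bench item in view seems to have moved. I judged both by eye, without measuring. The gripper was clear of everything.

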